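Set a model eye against the flip stop

TASK

On the guide bed used for checking the eye-measuring instrument, flip the hinged stop flag all the way down across the channel. Then slide the model-eye block along the channel until its front face meets the stop's rubber tip, press it home with about 10 newtons on the tip (never more than 15) for about a second, and back off slowly so that it stays bearing on the tip. Keep the block in its channel, leave the other things on the desk alone, and finish clear of everything.

Things in the scene. Friction and masses are not known exactly. Their poses are not given: they have to be found in the camera images.
- bed: Fixed aluminium guide bed, 100 mm wide (x), 360 mm long (y), lying on the desk; origin at the centre of its underside, y axis along its channel towards the stop. Channel floor 8 mm above the desk, between two fences 10 mm thick, 51 mm apart inside, tops 24 mm above the desk.
- stop_base: Fixed grey bracket of the flip stop; axes parallel to the bed's, origin on the channel's centre line at desk height, under the middle of the lowered flag. Hinge cheeks on the -x side, tops 52 mm above the desk; on the other fence a rest post 26 mm wide (y), 40 mm high. Its place along the bed varies. The block bears on its lowered flag's tip.
- stop_screw_axis (a point): Fixed point on the axis of the lowered stop's screw, 28 mm above the stop bracket's origin; bed's axes. With the flag down, the flat end of the screw's rubber tip (14 mm diameter) lies on the line through here along -y, 28 to 58 mm away: the screw's setting is unknown, so contact must be felt. The tip is sprung: 1 mm for each 6 N, bottoming after 4 mm.
- flag_hinge (a point): Middle of the flag's hinge axis, which runs along the bed's y: 43.5 mm to the -x side of the channel's centre line, 45 mm above the desk. The hinge is stiff: the flag stays where it is left and takes about 1 to 2.5 N at its free end to turn.
- flag (a joint): Angle (rad) of the steel flag: 0 upright, negative leaning away from the channel (to -x), 1.571 fully down, level across the channel (hard end). A bar 20 mm wide (y), 10 mm thick, reaching 108 mm from the hinge; down, its top is 50 mm above the desk and its last 25 mm overhang the far fence. A tongue on it, 26 to 61 mm from the hinge, then hangs 33 mm down into the channel and carries the screw.
- eye_block (a point): Centre of the black block of the model eye: 48 mm wide (x), 60 long (y, along the channel; front is +y), 30 high, loose on the channel floor, short of the stop; this point is 23 mm above the desk. On its top a 28 mm diameter lens tube, axis along y 25 mm above this point, from 26 mm behind to 20 mm ahead. 0.5 to 0.75 kg; sliding drag 1 to 7 N (unknown) adds to the push felt by a pusher.
- wipes_jar: Bystander: jar of lens wipes, 68 mm diameter, 85 mm high; origin at the centre of its underside.
- occluder: Bystander: flat black eye occluder paddle lying on the desk, 6 mm thick, 150 mm long; origin in the middle of its handle.
- lens_case: Bystander: closed grey lens case 120 x 75 x 28 mm; origin at the centre of its underside.
Not all that is in view belongs to the job. Leave any purple look-alike of the part that bears eye_block alone.

How it is judged (in metres and radians):
On the way, in this order (a step that is already met when the one before it is completed fails the run):
1. the stop flag is all the way down (value of joint flag above 1.5 rad), for 0.2 s.
2. the block is pressed on the stop with 7 to 15 N for half a second (value of joint flag above 1.5 rad and contact force between model_eye and stop_base above 7 N), for 0.5 s.
At the end, for the whole second after the job is handed in: The flag is fully down (joint above 1.5 rad), the block stands on the channel floor (centre less than 27 mm above the desk) at rest (under 10 mm/s), its centre 54 to 91 mm before the stop's origin along the channel, and it still bears on the stop's tip (contact force above 0.2 N) (value of joint flag above 1.5 rad and contact force between model_eye and stop_base above 0.2 N and y of eye_block in the frame of stop_base between -0.091 and -0.054 m and z of eye_block in the frame of bed below 0.027 m and linear speed of model_eye below 0.01 m/s); the robot touches nothing.
It fails at once if the stop is loaded with more than 15 N by the block (contact force between model_eye and stop_base above 15 N).
It fails at once if the block is lifted out of its channel or tipped (z of eye_block in the frame of bed above 0.035 m or angle between eye_block's own z axis and vertical above 0.3 rad).
It fails at once if the jar is disturbed (moved over 20 mm) (distance of wipes_jar from where it was at the start of the episode above 0.02 m).
It fails at once if the occluder is disturbed (moved over 20 mm) (distance of occluder from where it was at the start of the episode above 0.02 m).
It fails at once if the lens case is disturbed (moved over 20 mm) (distance of lens_case from where it was at the start of the episode above 0.02 m).
It also fails if it takes over 70 s, if anything falls off the work surface, if the arm or the gripper's body presses on something with over 40 N, if the wrist force passes 120 N, or if a joint passes its speed limit or range.

ROBOT

A 6-joint arm with a two-finger parallel gripper is mounted at the origin on the work surface. World frame = base frame: x ahead of the robot, y to its left, z up, the work surface at z = 0. Lengths are in mm, angles in degrees, forces in N, time in s.
With the tool pointing down it reaches from about 425 to 925 mm from the base axis. Payload 12.5 kg.
Tool frame: the origin (TCP) lies midway between the tips of the shut fingers; the grasp point (between the pads) lies 19 mm behind it; z points along the fingers, y is the line along which they close (so a half turn about z gives the same grasp; the last joint's range is limited). The gripper opens to 85 mm and grips with 20 to 120 N. Pads are 22 mm wide; open, the fingers measure 114 mm over their backs; the gripper's body (76 mm by 85 mm) begins 54 mm behind the grasp point. The pads swing forward as they close: fully open they stand 13 mm farther back than shut.
Start: joints at [-70.623, 28.126, 89.318, -0, 62.55, -6.05], TCP at [268.383, -564.46, 231.327] pointing down, gripper open.
Joint ranges: [-177.58, 177.58], [-47.91, 125.51], [2.72, 160], [-65.01, 245.01], [3.68, 167.84], [-153.87, 153.87]. Speed limits (degrees/s): [127.2, 127.2, 159.86, 180, 180, 180].

INTERFACE

Orientations are given as [roll, pitch, yaw] about the fixed x, y, z axes, in that order (R = Rz(yaw) Ry(pitch) Rx(roll)).
In Python, from workcell import bot, imaging, recognise gives the robot as it stands.
- The arm moves only by the tool apply_moves, never from a script. Its argument "rows" is a list of rows, each a list of 7 numbers: the finger opening in mm, from 0 to 85.4, then the shift along the tool's x, y, z in mm, then the turn, a rotation vector about the tool's x, y, z in degrees. A call has 1 to 12 rows; each row shifts and turns the commanded pose from where the row before left it, along the tool's axes as they then stand; what a row does not reach is not made up. A row lasts 1/12 s, in which the tool goes at most 41.7 mm and 7.16 degrees, less where a joint would pass 70% of its speed; a pose out of reach is approached as far as the arm can. A call with a gripper value outside its range is refused whole. The fingers move at their own pace and stop on an object; the grip force is fixed at half the most. Time passes only in rows, so rows that do not move let the fingers close. It gives the time, the measured TCP pose, the force, the opening and the grip force at its end, in the units of the state.
- bot.sense(): the state, without advancing time (a new reading comes with each control period).
- imaging.get_image(name): name is "scene" or "side" or "wrist"; returns the picture (480x640x3 uint8, blue, green, red); there is no depth.
- imaging.camera_info(name): a dict with "K" (3x3 intrinsics, pixels), "cam_to_world" (4x4, takes a point from camera to world coordinates); the wrist camera has in their place "hand_eye" (4x4, takes a point from camera to tool coordinates, whose origin is the TCP and whose axes are the flange's). Camera axes: x right, y up, looking along -z (the intrinsics and any distortion apply to the point x, -y, -z); pixel columns grow to the right and rows downward; lengths in mm; the calibration is good to about 2 mm. A picture is of the moment at which its call begins: read the wrist's pose just before it. camera_info takes no time and is no camera call.
- bot.finish_job(): hands the job in; it is judged then, once.
Trained networks look in the newest picture that a camera, given by its name, has taken for a name from the list of things; names that differ only in an ending like _2 or _b are one class to them, and where a whole thing is asked for, a point or a joint stands for the part that bears it (a point fixed in the world has none). Each returns a list of dicts, best first, with "confidence" (0 to 1); they miss things now and then, are a little off and sometimes report something else, mostly with a low value. They report only what shows in the picture. A call takes as long as a camera call. They do not tell look-alikes from the thing itself.
- recognise(target, camera): "position" ([column, row] in pixels, amid what is visible of it).
The state is a dict: "clock": time; "q": joint angles; "qvel": joint speeds; "effort": joint torques, N m; "tcp_pos": TCP position; "eef_rot": TCP orientation; "force": force on the tool from outside, world axes, zero at the start; "moment": the same for the moment, N m; "width": opening from 0.0 (shut) to 1.0 (fully open); "grip_force": force on a finger pad.
Only numpy, scipy, OpenCV 4.12 (cv2) and the standard library are available. Lean on these libraries where they do the work, as an engineer would, in place of code of your own. Each camera call takes 0.05 s, during which the arm holds its last target. There are 200 camera calls.

## Working session

There is one attempt and no reset: what is moved stays moved. The work goes in short steps, Python scripts to look and compute and a tool call to move; the robot and the scene stay as the last step left them, time stands still between calls to the robot, and variables do not carry over. Pictures are saved under pics/ and viewed, at most 10 in all, crops included, and the job is handed in when it is done.

Besides the shell and the picture viewer there is one more tool, called after "Call:" in YAML: its name, and indented under it one key for each argument. apply_moves: Moves the arm, as the interface text tells. Its arguments: {"type":"object","properties":{"rows":{"type":"array","items":{"type":"array","items":{"type":"number"}}}},"required":["rows"]}

```bash
mkdir -p pics
cat > h.py <<'E'
import numpy as np, cv2
from workcell import bot, imaging, recognise
from scipy.spatial.transform import Rotation as R
def cam(name):
    i=imaging.camera_info(name); K=np.array(i["K"])
    if "cam_to_world" in i: T=np.array(i["cam_to_world"])
    else:
        s=bot.sense(); W=np.eye(4); W[:3,:3]=R.from_euler('xyz',s["eef_rot"],degrees=True).as_matrix(); W[:3,3]=s["tcp_pos"]; T=W@np.array(i["hand_eye"])
    return K,T
def ray(K,T,px,z):
    d=np.linalg.inv(K)@[px[0],px[1],1]; d=T[:3,:3]@[d[0],-d[1],-d[2]]; o=T[:3,3]
    return o+d*(z-o[2])/d[2]
def proj(K,T,P):
    p=(np.asarray(P,float)-T[:3,3])@T[:3,:3]; u=np.array([p[...,0],-p[...,1],-p[...,2]]); u=K@u.reshape(3,-1)
    return (u[:2]/u[2]).T
E
python3 - <<'E'
from h import *
s=bot.sense(); print(s)
for c in ["scene","side"]:
    K,T=cam(c); print(c,imaging.camera_info(c).keys(),K.tolist(),T.round(2).tolist())
    im=imaging.get_image(c); cv2.imwrite(f"pics/{c}0.png",im)
    for n,z in [("bed",10),("stop_base",25),("flag",80),("eye_block",30),("wipes_jar",42),("occluder",3),("lens_case",14)]:
        for r in recognise(n,c)[:3]: print(n,r, ray(K,T,r["position"],z).round(0))
E
```

```text
{'clock': 0.0, 'q': array([-7.06230697e+01,  2.81660056e+01,  8.93511026e+01,  3.32589104e-04,
        6.25508677e+01, -6.05146441e+00]), 'qvel': array([ 0.07942272,  0.08826766, -0.03646994, -0.03012537, -0.06896358,
        0.05358687]), 'effort': array([ 2.67331197e-03, -6.18449950e+01, -2.61596882e+01, -3.25222959e-05,
        3.92802394e-03,  4.37008816e-05]), 'tcp_pos': array([ 268.29590647, -564.21899522,  230.70172542]), 'eef_rot': array([-1.79932434e+02, -7.45945867e-03,  2.54282369e+01]), 'force': array([-0.19770228,  0.0550713 , -0.30207981]), 'moment': array([ 0.01916354, -0.02672363,  0.0041788 ]), 'grip_force': 0.0, 'width': 0.9993105729733524}
scene dict_keys(['K', 'cam_to_world']) [[514.021346106068, 0.0, 330.6271532844426], [0.0, 514.021346106068, 239.63560727560446], [0.0, 0.0, 1.0]] [[-0.29, -0.75, 0.59, 1177.16], [0.96, -0.22, 0.19, 217.66], [-0.01, 0.62, 0.78, 940.78], [0.0, 0.0, 0.0, 1.0]]
bed {'position': [321.5, 270.4], 'confidence': 0.61} [561.   3.  10.]
bed {'position': [275.1, 245.5], 'confidence': 0.46} [ 525. -120.   10.]
stop_base {'position': [348.3, 2
[... 819 characters left out ...]
 0.0, 0.0, 1.0]]
bed {'position': [314.6, 263.8], 'confidence': 0.73} [543.  13.  10.]
stop_base {'position': [301.7, 251.7], 'confidence': 0.34} [581.  12.  25.]
flag {'position': [300.8, 240.9], 'confidence': 0.79} [561.  36.  80.]
eye_block {'position': [350.0, 229.0], 'confidence': 0.97} [ 542. -118.   30.]
eye_block {'position': [383.6, 287.1], 'confidence': 0.65} [372.   1.  30.]
eye_block {'position': [413.9, 250.7], 'confidence': 0.63} [ 383. -140.   30.]
wipes_jar {'position': [165.6, 356.7], 'confidence': 0.87} [566. 396.  42.]
occluder {'position': [349.7, 183.2], 'confidence': 0.65} [ 688. -320.    3.]
lens_case {'position': [431.2, 191.7], 'confidence': 0.89} [ 483. -404.   14.]
```

View pics/scene0.png

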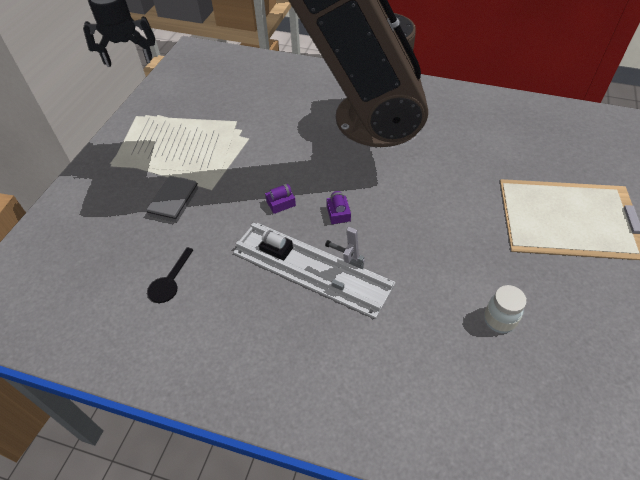

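View pics/side0.png

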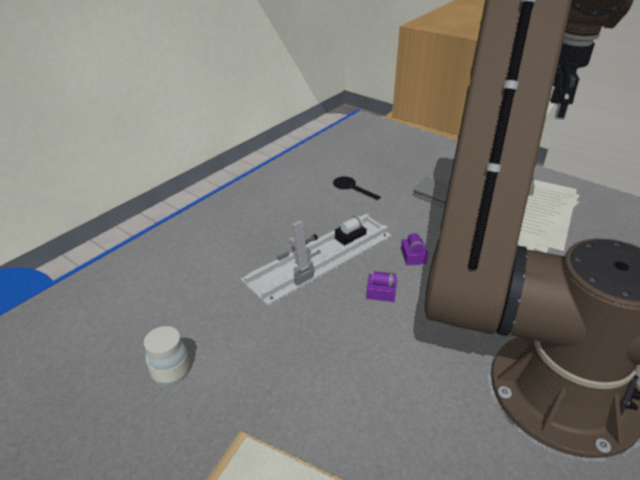

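The scene view shows the bed between (233,250) and (394,282), with the black block at (276,243), the upright flag at (352,247) and the purple look-alikes at (280,198) and (339,208). The side view agrees, so I'll enlarge both to fit the bed pose.

Run:
```python
import cv2,numpy as np
a=cv2.imread("pics/scene0.png")[215:325,225:405]; b=cv2.imread("pics/side0.png")[205:310,235:400]
a=cv2.resize(a,None,fx=4,fy=4,interpolation=2)[:, :720]; cv2.imwrite("pics/c1.png",a)
cv2.imwrite("pics/c2.png",cv2.resize(b,None,fx=4,fy=4,interpolation=2))
```

```text
(no output)
```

View pics/c1.png

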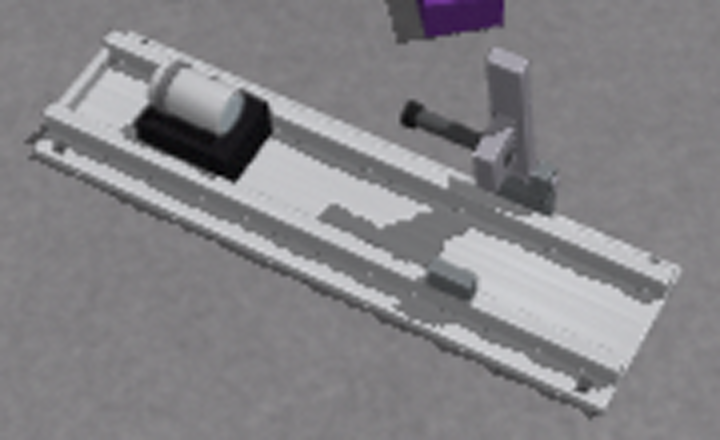

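View pics/c2.png

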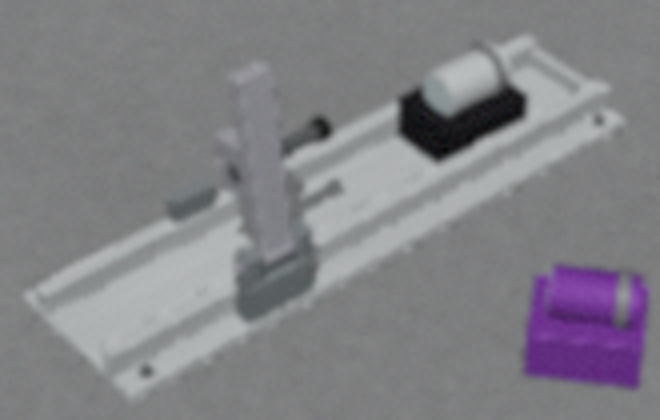

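The crops show the channel and stop clearly. The +y end corners are at crop1 (600,410) and (680,270), and at crop2 (135,398). The block's top front corners and the rest post at (452,278) are also visible. Next I'll fit the bed.

Call:
apply_moves:
  rows:
    - [0, 0, 0, 0, 0, 0, 6.18]
    - [0, 0, 0, 0, 0, 0, 6.18]
    - [0, 0, 0, 0, 0, 0, 6.18]
    - [0, 0, 0, 0, 0, 0, 6.18]
    - [0, 0, 0, 0, 0, 0, 6.18]
    - [0, 0, 0, 0, 0, 0, 6.18]
    - [0, 11.4, -36.6, 0, 0, 0, 0]
    - [0, 11.4, -36.6, 0, 0, 0, 0]
    - [0, 11.4, -36.6, 0, 0, 0, 0]
    - [0, 11.4, -36.6, 0, 0, 0, 0]
    - [0, 11.4, -36.6, 0, 0, 0, 0]
    - [0, 11.4, -36.6, 0, 0, 0, 0]

```text
clock: 1.8
tcp_pos: [380.2, -361.6, 231.5]
eef_rot: [180.0, -0.0, -11.7]
force: [0.9, 0.4, 0.1]
width: -0.0
grip_force: 0.0
```

Call:
apply_moves:
  rows:
    - [0, 11.4, -36.6, 0, 0, 0, 0]
    - [0, 11.4, -36.6, 0, 0, 0, 0]
    - [0, 11.4, -36.6, 0, 0, 0, 0]
    - [0, 11.4, -36.6, 0, 0, 0, 0]
    - [0, 11.4, -36.6, 0, 0, 0, 0]
    - [0, 11.4, -36.6, 0, 0, 0, 0]
    - [0, 11.4, -36.6, 0, 0, 0, 0]
    - [0, 11.4, -36.6, 0, 0, 0, 0]
    - [0, 11.4, -36.6, 0, 0, 0, 0]
    - [0, 0, 0, 0, 0, 0, 0]
    - [0, 0, 0, 0, 0, 0, 0]

```text
clock: 2.72
tcp_pos: [547.2, -59.7, 231.1]
eef_rot: [180.0, 0.0, -11.5]
force: [-0.1, -0.8, -0.3]
width: -0.002
grip_force: 0.0
```

Run:
```python
from h import *
K,T=cam("wrist"); im=imaging.get_image("wrist"); s=bot.sense()
print(s["tcp_pos"],s["eef_rot"],s["force"]); print(T.round(2).tolist()); np.savez("w1.npz",K=K,T=T)
p=np.load("bed.npy"); c,n=np.cos(p[2]),np.sin(p[2])
for q in [(x,y,z) for x,z in [(-50,8),(50,8),(-25.5,24),(25.5,24)] for y in (-180,180)]+[(0,82,0)]:
    u=proj(K,T,np.array([p[0]+c*q[0]-n*q[1],p[1]+n*q[0]+c*q[1],q[2]]))[0]; print(q,u.round(0))
    cv2.circle(im,tuple(int(v) for v in u),3,(0,0,255),1) if abs(u).max()<2000 else 0
for t in ["eye_block","stop_base","flag"]:print(t,recognise(t,"wrist")[:2])
cv2.imwrite("pics/w1.png",im)
```

```text
[546.71348221 -60.81521132 231.131991  ] [ 1.79986891e+02  1.57237750e-02 -1.15513760e+01] [ 0.29718409 -0.24338443 -0.03825941]
[[-0.2, 0.94, 0.26, 613.75], [-0.98, -0.19, -0.05, -72.64], [0.0, -0.27, 0.96, 374.61], [0.0, 0.0, 0.0, 1.0]]
(-50, -180, 8) [463. 254.]
(-50, 180, 8) [ 91. 253.]
(50, -180, 8) [475. 149.]
(50, 180, 8) [ 74. 147.]
(-25.5, -180, 24) [472. 234.]
(-25.5, 180, 24) [ 77. 233.]
(25.5, -180, 24) [478. 178.]
(25.5, 180, 24) [ 68. 176.]
(0, 82, 0) [191. 201.]
eye_block [{'position': [450.7, 332.0], 'confidence': 0.97}, {'position': [377.8, 207.1], 'confidence': 0.63}]
stop_base [{'position': [162.6, 254.6], 'confidence': 0.96}]
flag [{'position': [155.5, 258.7], 'confidence': 0.84}]
```

View pics/w1.png

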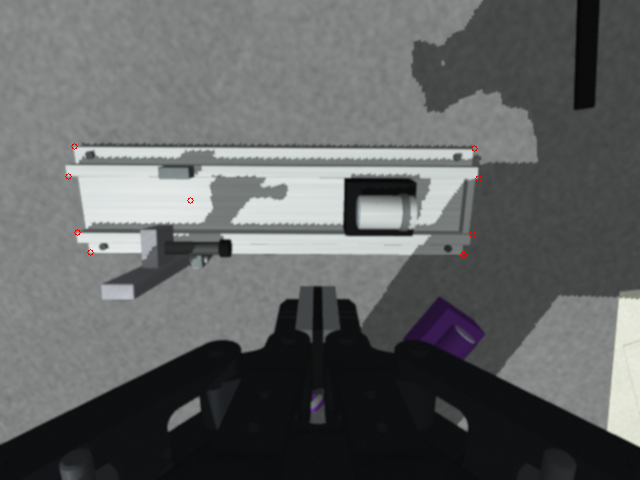

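The wrist view confirms the bed fit: the projected corners fall on the bed. The rest post spans columns 158–194 at row 167. The block's front is at column 345 and its rear at column 415. The flag tip is at (118,291).

Run:
```python
from h import *
w=np.load("w1.npz");K,T=w["K"],w["T"];p=np.load("bed.npy"); c,n=np.cos(p[2]),np.sin(p[2])
def B(u,z): P=ray(K,T,u,z);a,b=P[0]-p[0],P[1]-p[1];return np.array([c*a+n*b,-n*a+c*b]).round(1)
print("post",B((158,168),40),B((194,168),40))
print("block front",B((345,181),38),B((345,234),38),"rear",B((415,181),38),B((415,234),38))
for z in (140,150,153): print("flagtip",z,B((101,285),z),B((134,285),z),B((101,299),z),B((134,299),z))
print("cheek",B((141,230),52))
```

```text
post [34.7 94.1] [34.8 64.2]
block front [ 24.3 -61.9] [-22.1 -63. ] rear [  24.6 -121. ] [ -21.8 -124.3]
flagtip 140 [-28.8  98.2] [-28.7  77.4] [-38.4  99.6] [-38.3  78.5]
flagtip 150 [-24.7  92.4] [-24.6  72.4] [-33.9  93.7] [-33.8  73.5]
flagtip 153 [-23.4  90.7] [-23.4  71. ] [-32.5  92. ] [-32.4  72. ]
cheek [-15.6 108.9]
```

Call:
apply_moves:
  rows:
    - [0, -18.75, -30.25, 0, 0, 0, 0]
    - [0, -18.75, -30.25, 0, 0, 0, 0]
    - [0, -18.75, -30.25, 0, 0, 0, 0]
    - [0, -18.75, -30.25, 0, 0, 0, 0]
    - [0, 0, 0, 30, 0, 0, 0]
    - [0, 0, 0, 30, 0, 0, 0]
    - [0, 0, 0, 31, 0, 0, 0]
    - [0, 0, 0, 0, 0, 0, 0]
    - [0, 10, 0, 0, 0, 0, 0]
    - [0, 0, 0, 0, 0, 0, 0]

```text
clock: 3.75
tcp_pos: [510.0, 69.3, 141.8]
eef_rot: [-180.0, -0.2, -11.7]
force: [-0.5, 0.5, 0.4]
width: 0.003
grip_force: 0.0
```

Call:
apply_moves:
  rows:
    - [0, 7.5, 0, 0, 0, 0, 0]
    - [0, 7.5, 0, 0, 0, 0, 0]
    - [0, 7.1, 0, 0.8, 0, 0, 0]
    - [0, 7.1, 0, 0.9, 0, 0, 0]
    - [0, 6.9, 0, 1.9, 0, 0, 0]
    - [0, 6.8, 0, 2.0, 0, 0, 0]
    - [0, 6.5, 0, 2.9, 0, 0, 0]
    - [0, 6.5, 0, 2.9, 0, 0, 0]
    - [0, 6, 0, 3.8, 0, 0, 0]
    - [0, 6, 0, 3.9, 0, 0, 0]

```text
clock: 4.58
tcp_pos: [574.6, 56.5, 120.7]
eef_rot: [180.0, 0.0, -11.7]
force: [-1.0, 0.8, 0.5]
width: 0.001
grip_force: 0.4
```

Call:
apply_moves:
  rows:
    - [0, 5.4, 0, 4.7, 0, 0, 0]
    - [0, 5.3, 0, 4.7, 0, 0, 0]
    - [0, 4.6, 0, 5.5, 0, 0, 0]
    - [0, 4.5, 0, 5.5, 0, 0, 0]
    - [0, 3.8, 0, 6, 0, 0, 0]
    - [0, 3.7, 0, 6.1, 0, 0, 0]
    - [0, 2.8, 0, 6.6, 0, 0, 0]
    - [0, 2.7, 0, 6.6, 0, 0, 0]
    - [0, 1.8, 0, 6.9, 0, 0, 0]
    - [0, 1.7, 0, 6.9, 0, 0, 0]
    - [0, 0.7, 0, 5.7, 0, 0, 0]

```text
clock: 5.5
tcp_pos: [610.3, 49.1, 55.1]
eef_rot: [180.0, 0.0, -11.7]
force: [1.0, 0.0, 0.0]
width: 0.0
grip_force: 0.3
```

Call:
apply_moves:
  rows:
    - [0, 0, 0, 3, 0, 0, 0]
    - [0, 0, 0, 2, 0, 0, 0]
    - [0, 0, 0, 0.5, 0, 0, 0]
    - [0, 0, 0, 0.5, 0, 0, 0]
    - [0, 0, 0, 0, 0, 0, 0]

```text
clock: 5.92
tcp_pos: [610.2, 49.1, 50.2]
eef_rot: [180.0, -0.0, -11.6]
force: [0.3, -0.2, -0.3]
width: 0.002
grip_force: 0.0
```

Call:
apply_moves:
  rows:
    - [0, 0, 0, 0.5, 0, 0, 0]
    - [0, 0, 0, 0.5, 0, 0, 0]
    - [0, 0, 0, 0, 0, 0, 0]
    - [0, 0, 0, 0, 0, 0, 0]

```text
clock: 6.25
tcp_pos: [610.3, 49.2, 49.9]
eef_rot: [-180.0, -0.0, -11.6]
force: [-3.0, 0.3, 8.8]
width: 0.004
grip_force: 4.2
```

Run:
```python
from h import *
im=imaging.get_image("scene")[200:325,225:425]; im2=imaging.get_image("side")[195:310,225:400]
cv2.imwrite("pics/f1.png",np.vstack([cv2.resize(im,(480,300),interpolation=2),cv2.resize(im2,(480,300),interpolation=2)]))
```

```text
(no output)
```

View pics/f1.png

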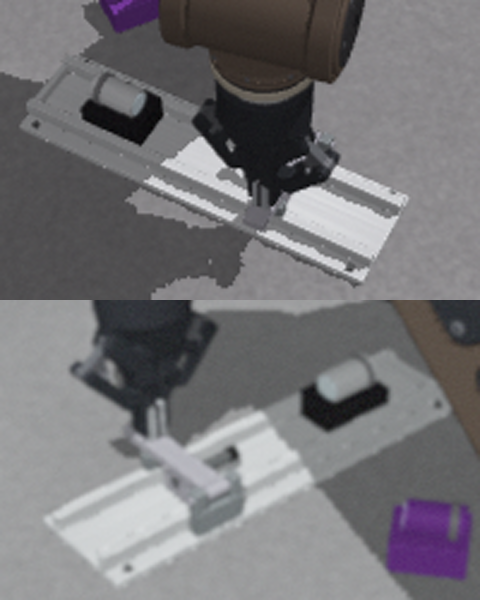

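The picture shows the flag lying level across the channel, with the fingers pressing on its end at 8.8 N. Next I'll retreat, turn the tool and go behind the block.

Call:
apply_moves:
  rows:
    - [0, 0, 0, -30, 0, 0, 0]
    - [0, 0, 0, -30, 0, 0, 0]
    - [0, 0, 0, -30, 0, 0, 0]
    - [0, 0, 0, 0, 0, 0, -6.92]
    - [0, 0, 0, 0, 0, 0, -6.92]
    - [0, 0, 0, 0, 0, 0, -6.92]
    - [0, 0, 0, 0, 0, 0, -6.92]
    - [0, 0, 0, 0, 0, 0, -6.92]
    - [0, 0, 0, 0, 0, 0, -6.92]
    - [0, 0, 0, 0, 0, 0, -6.92]
    - [0, 0, 0, 0, 0, 0, -6.92]
    - [0, 0, 0, 0, 0, 0, -6.92]

```text
clock: 7.35
tcp_pos: [610.2, 49.2, 139.2]
eef_rot: [180.0, -0.0, 51.0]
force: [0.1, 0.4, -0.0]
width: 0.003
grip_force: 0.0
```

Call:
apply_moves:
  rows:
    - [0, 0, 0, 0, 0, 0, -6.92]
    - [0, 0, 0, 0, 0, 0, -6.92]
    - [0, 0, 0, 0, 0, 0, -6.92]
    - [0, 0, 0, 0, 0, 0, -6.92]
    - [0, -38.4, -6.7, 0, 0, 0, 0]
    - [0, -38.4, -6.7, 0, 0, 0, 0]
    - [0, -38.4, -6.7, 0, 0, 0, 0]
    - [0, -38.4, -6.7, 0, 0, 0, 0]
    - [0, -38.4, -6.7, 0, 0, 0, 0]
    - [0, -38.4, -6.7, 0, 0, 0, 0]
    - [0, 0, 0, 0, 0, 0, 0]
    - [0, 0, 0, 0, 0, 0, 0]

```text
clock: 8.35
tcp_pos: [523.6, -170.1, 139.2]
eef_rot: [180.0, 0.0, 78.1]
force: [-0.7, -0.1, -0.2]
width: 0.004
grip_force: 0.0
```

Run:
```python
from h import *
K,T=cam("wrist"); im=imaging.get_image("wrist"); s=bot.sense(); p=np.load("bed.npy"); c,n=np.cos(p[2]),np.sin(p[2])
def tb(P): a,b=P[0]-p[0],P[1]-p[1];return np.array([c*a+n*b,-n*a+c*b]).round(1)
print(s["tcp_pos"],s["eef_rot"],s["force"],"bed",tb(s["tcp_pos"]))
for r in recognise("eye_block","wrist")[:2]: print(r,tb(ray(K,T,r["position"],38)))
for q in [(0,-122.5,38),(0,-172,24),(-25.5,-122,24),(25.5,-122,24)]:
    u=proj(K,T,np.array([p[0]+c*q[0]-n*q[1],p[1]+n*q[0]+c*q[1],q[2]]))[0]; print(q,u.round(0))
    cv2.circle(im,tuple(int(v) for v in u),3,(0,0,255),1)
cv2.imwrite("pics/w2.png",im)
```

```text
[ 524.0697598  -168.81999577  139.18090883] [ 1.79979485e+02 -1.43792738e-03  7.82061004e+01] [0.16058455 0.46672499 0.15469791] bed [  -0.2 -150.5]
{'position': [315.3, 139.5], 'confidence': 0.9} [ -1.6 -90.5]
{'position': [125.2, 249.8], 'confidence': 0.79} [-124.3 -159. ]
(0, -122.5, 38) [318. 193.]
(0, -172, 24) [318. 261.]
(-25.5, -122, 24) [279. 189.]
(25.5, -122, 24) [357. 188.]
```

View pics/w2.png

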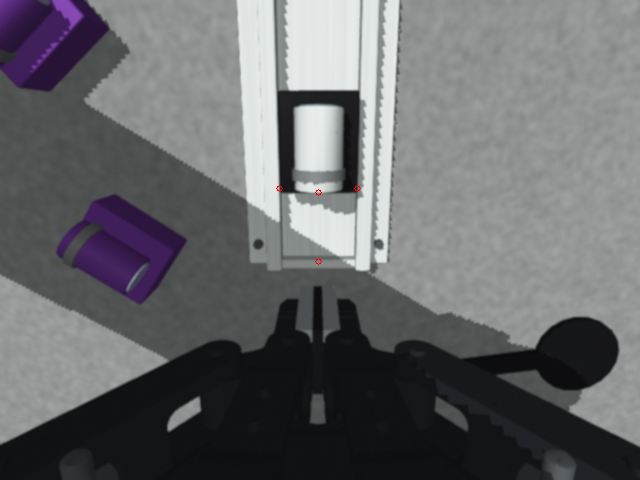

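The block's rear is at row 192 and the end bar at rows 256–268, both as predicted, so I'll descend between them.

Call:
apply_moves:
  rows:
    - [0, 1, 0, 30, 0, 0, 0]
    - [0, 1, 0, 30, 0, 0, 0]
    - [0, 1, 0, 25, 0, 0, 0]
    - [0, 0, 0, 15, 0, 0, 0]
    - [0, 0, 0, 12, 0, 0, 0]
    - [0, 0, 0, 10, 0, 0, 0]
    - [0, 0, 0, 0, 0, 0, 0]

```text
clock: 9.03
tcp_pos: [524.6, -164.0, 15.4]
eef_rot: [-179.9, -0.0, 78.4]
force: [0.3, -0.1, -0.1]
width: 0.001
grip_force: 0.0
```

Call:
apply_moves:
  rows:
    - [0, 2, 0, 0, 0, 0, 0]
    - [0, 2, 0, 0, 0, 0, 0]
    - [0, 2, 0, 0, 0, 0, 0]
    - [0, 2, 0, 0, 0, 0, 0]
    - [0, 2, 0, 0, 0, 0, 0]
    - [0, 2, 0, 0, 0, 0, 0]
    - [0, 2, 0, 0, 0, 0, 0]
    - [0, 2, 0, 0, 0, 0, 0]
    - [0, 2, 0, 0, 0, 0, 0]
    - [0, 2, 0, 0, 0, 0, 0]
    - [0, 2, 0, 0, 0, 0, 0]
    - [0, 2, 0, 0, 0, 0, 0]

```text
clock: 10.03
tcp_pos: [530.0, -142.5, 17.3]
eef_rot: [179.9, 0.0, 78.3]
force: [-2.1, -6.7, 2.9]
width: -0.001
grip_force: 3.2
```

Call:
apply_moves:
  rows:
    - [0, 4, 0, 0, 0, 0, 0]
    - [0, 4, 0, 0, 0, 0, 0]
    - [0, 4, 0, 0, 0, 0, 0]
    - [0, 4, 0, 0, 0, 0, 0]
    - [0, 4, 0, 0, 0, 0, 0]
    - [0, 4, 0, 0, 0, 0, 0]
    - [0, 4, 0, 0, 0, 0, 0]
    - [0, 4, 0, 0, 0, 0, 0]
    - [0, 4, 0, 0, 0, 0, 0]
    - [0, 4, 0, 0, 0, 0, 0]
    - [0, 4, 0, 0, 0, 0, 0]
    - [0, 4, 0, 0, 0, 0, 0]

```text
clock: 11.03
tcp_pos: [539.7, -95.4, 17.3]
eef_rot: [179.9, 0.0, 78.3]
force: [-1.5, -6.2, 2.1]
width: 0.001
grip_force: 3.3
```

Call:
apply_moves:
  rows:
    - [0, 1, 0, 0, 0, 0, 0]
    - [0, 1, 0, 0, 0, 0, 0]
    - [0, 1, 0, 0, 0, 0, 0]
    - [0, 1, 0, 0, 0, 0, 0]
    - [0, 1, 0, 0, 0, 0, 0]
    - [0, 1, 0, 0, 0, 0, 0]
    - [0, 1, 0, 0, 0, 0, 0]
    - [0, 1, 0, 0, 0, 0, 0]
    - [0, 1, 0, 0, 0, 0, 0]
    - [0, 1, 0, 0, 0, 0, 0]

```text
clock: 11.87
tcp_pos: [541.7, -85.7, 17.3]
eef_rot: [179.9, 0.0, 78.3]
force: [-1.4, -7.0, 2.8]
width: 0.0
grip_force: 3.4
```

Call:
apply_moves:
  rows:
    - [0, 1, 0, 0, 0, 0, 0]
    - [0, 1, 0, 0, 0, 0, 0]
    - [0, 1, 0, 0, 0, 0, 0]

```text
clock: 12.12
tcp_pos: [542.3, -82.8, 17.3]
eef_rot: [179.9, 0.0, 78.3]
force: [-1.2, -6.0, 3.4]
width: -0.003
grip_force: 3.4
```

Call:
apply_moves:
  rows:
    - [0, 1, 0, 0, 0, 0, 0]
    - [0, 1, 0, 0, 0, 0, 0]
    - [0, 1, 0, 0, 0, 0, 0]

```text
clock: 12.37
tcp_pos: [542.9, -79.9, 17.3]
eef_rot: [179.9, 0.0, 78.3]
force: [-1.3, -6.7, 3.3]
width: 0.0
grip_force: 3.4
```

Run:
```python
from h import *
p=np.load("bed.npy"); c,n=np.cos(p[2]),np.sin(p[2])
def B(K,T,u,z): P=ray(K,T,u,z);a,b=P[0]-p[0],P[1]-p[1];return np.array([c*a+n*b,-n*a+c*b]).round(1)
w=np.load("w1.npz"); print(B(w["K"],w["T"],(231.5,247),86))
K,T=cam("scene"); print(B(K,T,(225+402/4-.4,215+112/4-.4),86))
K,T=cam("side"); print(B(K,T,(235+330/4-.4,205+128/4-.4),86))
```

```text
[-19.8  26.4]
[-19.   24.7]
[-22.6  27. ]
```

Call:
apply_moves:
  rows:
    - [0, 1, 0, 0, 0, 0, 0]
    - [0, 1, 0, 0, 0, 0, 0]
    - [0, 1, 0, 0, 0, 0, 0]
    - [0, 1, 0, 0, 0, 0, 0]
    - [0, 1, 0, 0, 0, 0, 0]
    - [0, 1, 0, 0, 0, 0, 0]
    - [0, 1, 0, 0, 0, 0, 0]
    - [0, 1, 0, 0, 0, 0, 0]

```text
clock: 13.03
tcp_pos: [544.5, -72.0, 17.3]
eef_rot: [180.0, 0.0, 78.3]
force: [-1.3, -7.0, 3.5]
width: 0.0
grip_force: 3.4
```

Call:
apply_moves:
  rows:
    - [0, 0.5, 0, 0, 0, 0, 0]
    - [0, 0.5, 0, 0, 0, 0, 0]
    - [0, 0.5, 0, 0, 0, 0, 0]

```text
clock: 13.28
tcp_pos: [544.8, -70.6, 17.3]
eef_rot: [180.0, 0.0, 78.3]
force: [-2.1, -6.6, 2.7]
width: -0.002
grip_force: 3.4
```

Call:
apply_moves:
  rows:
    - [0, 0.5, 0, 0, 0, 0, 0]
    - [0, 0.5, 0, 0, 0, 0, 0]
    - [0, 0.5, 0, 0, 0, 0, 0]

```text
clock: 13.53
tcp_pos: [545.1, -69.1, 17.3]
eef_rot: [180.0, 0.0, 78.3]
force: [-1.3, -6.5, 4.3]
width: -0.002
grip_force: 3.4
```

Call:
apply_moves:
  rows:
    - [0, 0.5, 0, 0, 0, 0, 0]
    - [0, 0.5, 0, 0, 0, 0, 0]
    - [0, 0.5, 0, 0, 0, 0, 0]

```text
clock: 13.78
tcp_pos: [545.4, -67.6, 17.3]
eef_rot: [180.0, 0.0, 78.3]
force: [-1.1, -5.9, 3.5]
width: -0.001
grip_force: 3.5
```

Call:
apply_moves:
  rows:
    - [0, 0.5, 0, 0, 0, 0, 0]
    - [0, 0.5, 0, 0, 0, 0, 0]
    - [0, 0.5, 0, 0, 0, 0, 0]

```text
clock: 14.03
tcp_pos: [545.7, -66.2, 17.3]
eef_rot: [180.0, 0.0, 78.3]
force: [-1.1, -7.5, 2.5]
width: -0.006
grip_force: 3.5
```

Call:
apply_moves:
  rows:
    - [0, 0.5, 0, 0, 0, 0, 0]
    - [0, 0.5, 0, 0, 0, 0, 0]

```text
clock: 14.2
tcp_pos: [545.9, -65.2, 17.3]
eef_rot: [180.0, 0.0, 78.3]
force: [-1.0, -6.9, 3.1]
width: -0.003
grip_force: 3.5
```

Call:
apply_moves:
  rows:
    - [0, 0.5, 0, 0, 0, 0, 0]
    - [0, 0.5, 0, 0, 0, 0, 0]
    - [0, 0.5, 0, 0, 0, 0, 0]

```text
clock: 14.45
tcp_pos: [546.2, -63.9, 17.3]
eef_rot: [180.0, 0.0, 78.3]
force: [-2.6, -10.0, 3.6]
width: 0.0
grip_force: 5.6
```

Call:
apply_moves:
  rows:
    - [0, 0.4, 0, 0, 0, 0, 0]
    - [0, 0.4, 0, 0, 0, 0, 0]
    - [0, 0, 0, 0, 0, 0, 0]

```text
clock: 14.7
tcp_pos: [546.3, -63.4, 17.3]
eef_rot: [180.0, 0.1, 78.3]
force: [-1.9, -12.3, 2.5]
width: 0.001
grip_force: 6.0
```

Call:
apply_moves:
  rows:
    - [0, 0.4, 0, 0, 0, 0, 0]
    - [0, 0.4, 0, 0, 0, 0, 0]
    - [0, 0, 0, 0, 0, 0, 0]

```text
clock: 14.95
tcp_pos: [546.4, -62.9, 17.3]
eef_rot: [180.0, 0.1, 78.3]
force: [-3.1, -15.0, 3.2]
width: 0.0
grip_force: 7.4
```

Call:
apply_moves:
  rows:
    - [0, 0.3, 0, 0, 0, 0, 0]
    - [0, 0, 0, 0, 0, 0, 0]
    - [0, 0, 0, 0, 0, 0, 0]
    - [0, 0, 0, 0, 0, 0, 0]

```text
clock: 15.28
tcp_pos: [546.4, -62.7, 17.3]
eef_rot: [180.0, 0.1, 78.3]
force: [-3.5, -16.7, 3.6]
width: 0.0
grip_force: 8.0
```

Call:
apply_moves:
  rows:
    - [0, 0, 0, 0, 0, 0, 0]
    - [0, 0, 0, 0, 0, 0, 0]
    - [0, 0, 0, 0, 0, 0, 0]
    - [0, 0, 0, 0, 0, 0, 0]

```text
clock: 15.62
tcp_pos: [546.5, -62.8, 17.3]
eef_rot: [180.0, 0.1, 78.3]
force: [-3.4, -15.2, 3.4]
width: 0.002
grip_force: 8.0
```

Call:
apply_moves:
  rows:
    - [0, 0, 0, 0, 0, 0, 0]
    - [0, 0, 0, 0, 0, 0, 0]
    - [0, 0, 0, 0, 0, 0, 0]
    - [0, 0, 0, 0, 0, 0, 0]
    - [0, 0, 0, 0, 0, 0, 0]
    - [0, 0, 0, 0, 0, 0, 0]

```text
clock: 16.12
tcp_pos: [546.4, -62.7, 17.3]
eef_rot: [180.0, 0.1, 78.3]
force: [-4.4, -15.8, 2.8]
width: 0.001
grip_force: 8.0
```

Call:
apply_moves:
  rows:
    - [0, -0.15, 0, 0, 0, 0, 0]
    - [0, -0.15, 0, 0, 0, 0, 0]
    - [0, -0.15, 0, 0, 0, 0, 0]
    - [0, -0.15, 0, 0, 0, 0, 0]
    - [0, -0.15, 0, 0, 0, 0, 0]
    - [0, -0.15, 0, 0, 0, 0, 0]
    - [0, -0.15, 0, 0, 0, 0, 0]
    - [0, -0.15, 0, 0, 0, 0, 0]
    - [0, -0.15, 0, 0, 0, 0, 0]
    - [0, -0.15, 0, 0, 0, 0, 0]
    - [0, -0.15, 0, 0, 0, 0, 0]
    - [0, -0.15, 0, 0, 0, 0, 0]

```text
clock: 17.12
tcp_pos: [546.2, -63.0, 17.1]
eef_rot: [180.0, 0.0, 78.3]
force: [1.3, -3.0, 2.3]
width: -0.001
grip_force: 1.5
```

Call:
apply_moves:
  rows:
    - [0, -0.2, 0, 0, 0, 0, 0]
    - [0, -0.2, 0, 0, 0, 0, 0]
    - [0, -0.2, 0, 0, 0, 0, 0]
    - [0, -0.2, 0, 0, 0, 0, 0]
    - [0, -0.2, 0, 0, 0, 0, 0]
    - [0, -0.2, 0, 0, 0, 0, 0]
    - [0, -0.2, 0, 0, 0, 0, 0]
    - [0, -0.2, 0, 0, 0, 0, 0]
    - [0, -0.2, 0, 0, 0, 0, 0]
    - [0, -0.2, 0, 0, 0, 0, 0]
    - [0, -0.2, 0, 0, 0, 0, 0]
    - [0, -0.2, 0, 0, 0, 0, 0]

```text
clock: 18.12
tcp_pos: [545.5, -65.4, 17.0]
eef_rot: [180.0, 0.0, 78.3]
force: [-0.3, -0.4, -0.2]
width: -0.001
grip_force: 0.0
```

Call:
apply_moves:
  rows:
    - [0, -1, 0, 0, 0, 0, 0]
    - [0, -3, 0, 0, 0, 0, 0]
    - [0, -6, 0, 0, 0, 0, 0]
    - [0, -8, 0, 0, 0, 0, 0]
    - [0, 0, 0, -15, 0, 0, 0]
    - [0, 0, 0, -30, 0, 0, 0]
    - [0, 0, 0, -30, 0, 0, 0]
    - [0, 0, 0, -30, 0, 0, 0]
    - [0, -30, 0, -20, 0, 0, 0]
    - [0, -30, 0, 0, 0, 0, 0]
    - [0, 0, 0, 0, 0, 0, 0]
    - [0, 0, 0, 0, 0, 0, 0]

```text
clock: 19.12
tcp_pos: [529.3, -143.4, 142.3]
eef_rot: [180.0, 0.0, 78.2]
force: [0.2, 0.2, -0.4]
width: -0.004
grip_force: 0.0
```

Run:
```python
from h import *
a=imaging.get_image("scene")[200:325,225:425]; w=imaging.get_image("wrist")
cv2.imwrite("pics/e.png",np.vstack([cv2.resize(a,(480,300),interpolation=2),w[:225,80:560][:, :480]]))
print(bot.sense()["force"],bot.sense()["tcp_pos"])
```

```text
[ 0.5841669   0.46356503 -0.28601731] [ 529.37851008 -141.80004206  141.67709261]
```

View pics/e.png

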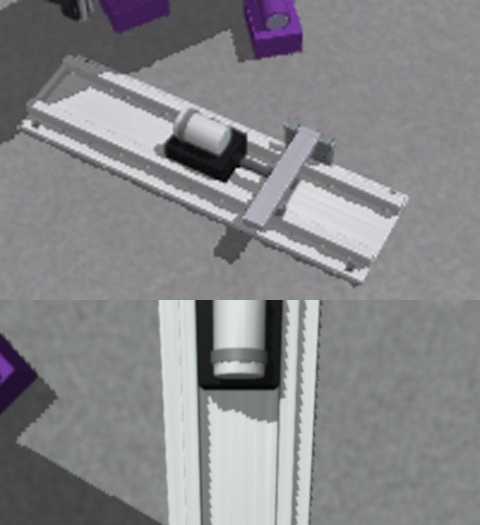

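The picture shows the flag down across the channel at (285,175), the block at (205,150) bearing on the screw tip, and the gripper clear of everything. I'll hand the job in.

```bash
python3 -c "
from h import *
print(bot.finish_job())"
```

```text
the job is handed in; nothing more can be done
None
```

I flipped the flag fully down, pressed the block on the tip at an estimated 9–10 N for about a second, then backed off slowly and handed the job in clear of everything at about 19 s; the last picture shows the block against the tip, but no verdict came back.

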